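Open the wide-mouth jar at the microscopy bench

TASK

Open the squat wide-mouth jar that is clamped to the lab bench: twist its cap anticlockwise (seen from above), in as many grips as it takes, until it is free, then lift it off and put it down right way up in the shallow white dish. Leave the taller white bottle standing where it is.

Things in the scene. Friction and masses are not known exactly. Their poses are not given: they have to be found in the camera images.
- cap_mid (a point): Centre (half-way up, on the axis) of the jar's black ribbed screw cap: loose, 56 mm across, 32 mm tall, 45 g. z points up out of its flat top, x along the grey bar on top. Screwed on, its underside is 90 mm above the bench. A sprung seal makes it drag (up to 0.3 N m: grip with 30 N or more); it stays at the angle where it is left. While turning it rises 2 mm; once free the seal lifts it 2 mm more.
- jar: Squat white jar 80 mm across, fixed in a round holder (104 mm). Origin on the bench under its axis, z up. The cap's x axis starts 3 to 14 degrees anticlockwise (from above) of the jar's x; the cap is free from 115 to 155, held before that, stopped at 158: 130 degrees of turn does it. Jar 48 mm across at height 86 mm, 80 mm at 74 mm. All but the dish: 110 mm or more from its axis, at most 150 mm tall.
- dish_mid (a point): Centre of the inner floor of the shallow round white dish, fixed to the bench; floor 3 mm above the bench and 134 mm across, rim 10 mm above the bench and 152 mm across.
- bottle: Bystander: the taller, slimmer white bottle, 66 mm across and 150 mm tall, with a small black cap 30 mm across; loose, 350 g. Origin at the centre of its underside, z up. It stands on one side of the bench, the jar on the other; which is which varies.
Things that resemble listed ones, but are neither listed nor needed, are in the scene too. Of the things like the part that bears cap_mid, leave any that is orange or yellow; of the rest the larger one is meant.

How it is judged:
On the way, in this order (a step that is already met when the one before it is completed fails the run):
1. the cap has been twisted past a quarter turn from tight while still down on the jar (angle between the x axis of cap_mid and the x axis of jar, either way round above 1.25 rad and z of cap_mid in the frame of jar below 0.114 m and horizontal distance between cap_mid and jar below 0.008 m), for 0.04 s.
2. the cap is lifted clear of the jar (z of cap_mid in the frame of jar above 0.13 m), for 0.04 s.
3. the cap is lowered into the dish by the gripper, not dropped from a height: it is within 20 mm of the dish floor with the gripper still close about it (horizontal distance between cap_mid and dish_mid below 0.045 m and z of cap_mid in the frame of dish_mid below 0.036 m and distance between the grasp point and cap_mid below 0.035 m), for 0.04 s.
At the end, for the whole second after the job is handed in: The cap lies flat in the dish, right way up (within 10 degrees) and with its axis within 45 mm of the dish's centre, at rest and let go; the taller bottle stands upright within 30 mm of where it was (horizontal distance between cap_mid and dish_mid below 0.045 m and z of cap_mid in the frame of dish_mid between 0.01 and 0.021 m and angle between each of cap_mid, bottle's own z axis and vertical below 0.17 rad and distance of bottle from where it was at the start of the episode below 0.03 m); the robot touches nothing.
It fails at once if the taller bottle is knocked over (angle between bottle's own z axis and vertical above 0.5 rad).
It also fails if it takes over 51 s, if anything falls off the work surface, if the arm or the gripper's body presses on something with over 40 N, if the wrist force passes 120 N, or if a joint passes its speed limit or range.

ROBOT

A 6-joint arm with a two-finger parallel gripper is mounted at the origin on the work surface. World frame = base frame: x ahead of the robot, y to its left, z up, the work surface at z = 0. Lengths are in m, angles in rad, forces in N, time in s.
With the tool pointing down it reaches from about 0.2 to 0.875 m from the base axis. Payload 3.4 kg.
Tool frame: the origin (TCP) lies midway between the tips of the shut fingers; the grasp point (between the pads) lies 19 mm behind it; z points along the fingers, y is the direction in which the jaws open and shut (so a half turn about z gives the same grasp; the last joint's range is limited). The gripper opens to 94 mm and grips with 3 to 60 N. Pads are 16 mm wide; open, the fingers measure 119 mm over their backs; the gripper's body (75 mm by 177 mm) begins 78 mm behind the grasp point.
Start: joints at [1.096, 0.276, 1.505, -0, 1.361, -0.121], TCP at [0.199, 0.539, 0.177] pointing down, gripper open.
Joint ranges: [-2.89, 2.89], [-0.75, 2.08], [0.22, 2.7], [-1.18, 4.32], [0.11, 2.71], [-2.7, 2.7]. Speed limits (rad/s): [2.57, 2.57, 3.14, 3.14, 3.14, 3.14].

INTERFACE

Orientations are given as a unit quaternion [w, x, y, z].
In Python, from bench import monitor, read_camera, bot gives the robot as it stands. The module is installed in compiled form; this text tells all that it offers.
- The arm moves only by the tool play_rows, never from a script. Its arguments are lists of equal length, an entry for each row: "gripper": the opening in per cent of the stroke, from 0 (shut) to 100 (fully open); "xyz": the shift along the tool's x, y, z in m, a list of three; "yaw": the turn about the tool's z in rad. In form: {"gripper": [gripper, ...], "xyz": [[tx, ty, tz], ...], "yaw": [yaw, ...]}. A call has 1 to 20 rows; each row is the pose to reach, as a shift and turn from the pose commanded when the call began, along the tool's axes at that moment; what a row does not reach only later rows make up. A row lasts 1/12 s, in which the tool goes at most 41.7 mm and 7.16 degrees, less where a joint would pass 70% of its speed; a pose out of reach is approached as far as the arm can. A call with a gripper value outside its range is refused whole. The fingers move at their own pace and stop on an object; "grip_force" is the grip in N (left out, the last holds). Time passes only in rows, so rows that repeat a pose let the fingers close. It gives the time, the measured TCP pose, the force and the opening at its end, in the units of the state.
- monitor.sense(): the state, without advancing time (a new reading comes with each control period).
- read_camera(name): name is "scene" or "top" or "wrist"; returns a dict with "img" (420x560x3 uint8, blue, green, red), "fx", "fy", "cx", "cy" (pixels), "position" and "attitude" of the camera in the world. Camera axes: x right, y up, looking along -z (the intrinsics and any distortion apply to the point x, -y, -z); pixel columns grow to the right and rows downward; lengths in m; the calibration is good to about 2 mm. The wrist camera is an equidistant fisheye: a pixel r from the principal point sees the ray r / f radians off the axis. A picture is of the moment at which its call begins. There is no depth.
- bot.finish_job(): hands the job in, once; it reports no verdict.
The state is a dict: "time_s": time; "qpos": joint angles; "dq": joint speeds; "joint_efforts": joint torques, N m; "tool_pos": TCP position; "eef_rot": TCP orientation; "force": force on the tool from outside, world axes, zero at the start; "torque": the same for the moment, N m; "width": finger opening in m.
Only numpy, scipy, OpenCV 4.12 (cv2) and the standard library are available. Lean on these libraries where they do the work, as an engineer would, in place of code of your own. Each camera call takes 0.05 s, during which the arm holds its last target. There are 200 camera calls.

## Working session

There is one attempt and no reset: what is moved stays moved. The work goes in short steps, Python scripts to look and compute and a tool call to move; the robot and the scene stay as the last step left them, time stands still between calls to the robot, and variables do not carry over. Pictures are saved under pics/ and viewed, about 8 in all and at most 12, crops included, and the job is handed in when it is done.

Besides the shell and the picture viewer there is one more tool, called after "Call:" as name(argument=value, ...) on one line, values as JSON. play_rows: Moves the arm, as the interface text tells. Its arguments: {"type":"object","properties":{"gripper":{"type":"array","items":{"type":"number"}},"xyz":{"type":"array","items":{"type":"array","items":{"type":"number"}}},"yaw":{"type":"array","items":{"type":"number"}},"grip_force":{"type":"number"}},"required":["gripper","xyz","yaw"]}

```bash
mkdir -p pics; cat > h.py <<'E'
import numpy as np,cv2
from bench import monitor,read_camera,bot
from scipy.spatial.transform import Rotation as R
def rot(q): return R.from_quat([q[1],q[2],q[3],q[0]])
def att(c):
    a=np.array(c["attitude"],float)
    return R.from_matrix(a) if a.shape==(3,3) else rot(a)
def onplane(c,u,v,z,fish=False):
    x=(u-c["cx"])/c["fx"]; y=(v-c["cy"])/c["fy"]
    if fish:
        r=np.hypot(x,y); s=np.sin(r)/max(r,1e-9); d=np.array([x*s,-y*s,-np.cos(r)])
    else: d=np.array([x,-y,-1.])
    d=att(c).apply(d); p=np.array(c["position"]); return p+d*(z-p[2])/d[2]
E
python3 - <<'E'
from h import *
s=monitor.sense();print(s)
for n in("scene","top"):
    c=read_camera(n);cv2.imwrite(f"pics/{n}0.png",c["img"]);print(n,{k:v for k,v in c.items() if k!="img"})
E
```

```text
{'time_s': 0.0, 'qpos': array([ 1.09595969e+00,  2.76594583e-01,  1.50608868e+00, -3.31286069e-06,
        1.36066197e+00, -1.21004646e-01]), 'dq': array([-9.62213291e-04, -1.46254157e-03, -2.84302812e-05, -8.15737606e-05,
        8.40683105e-04, -6.15776760e-04]), 'joint_efforts': array([ 1.83267060e-03, -4.04584622e+01, -2.37228584e+01,  7.03119999e-02,
        3.44864430e-02, -1.24132848e-04]), 'tool_pos': array([0.19897305, 0.53885055, 0.17612271]), 'eef_rot': array([-2.55672416e-04,  1.75994141e-01,  9.84390824e-01, -8.38166030e-04]), 'force': array([-0.47682985, -0.93107361, -0.43138818]), 'torque': array([ 0.0211966 ,  0.02947603, -0.03618468]), 'width': 0.09397650274490842}
scene {'fx': 454.66102244623886, 'fy': 454.66102244623886, 'cx': 278.24410734598723, 'cy': 203.15820261483796, 'position': array([0.82601573, 0.41896198, 0.64958904]), 'attitude': array([0.24063624, 0.09390698, 0.3271261 , 0.90899076])}
top {'fx': 506.68039624168364, 'fy': 506.68039624168364, 'cx': 269.2043788069885, 'cy': 206.60009551697155, 'position': array([ 0.41804606, -0.00830321,  1.03843247]), 'attitude': array([ 0.71293661,  0.06603369, -0.05165204, -0.69619897])}
```

View pics/top0.png

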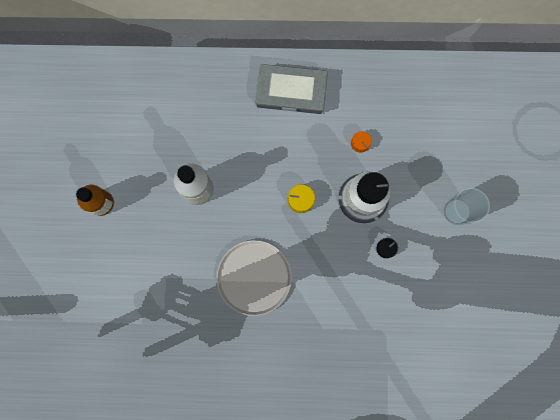

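View pics/scene0.png

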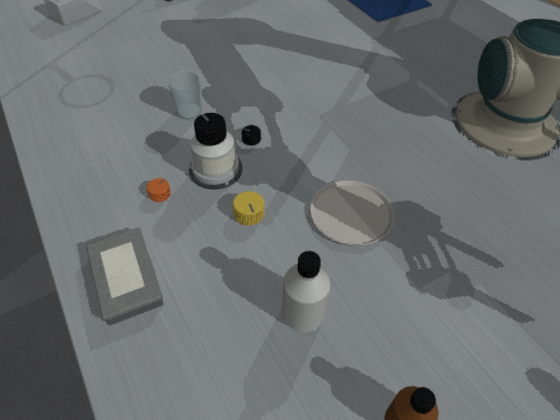

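The top view shows four things that resemble the cap:
- the black cap on the jar at (373,187)
- a small black cap on the bench at (387,247)
- a yellow cap at (301,198)
- an orange cap at (361,141)

The one on the clamped jar is the larger non-coloured one, and it has the grey bar. The dish is at (254,276) and the bottle at (190,182). Next I measure positions and check the choice in a crop.

```bash
python3 - <<'E'
from h import *
c=read_camera("top");im=c["img"];s=read_camera("scene")
def black(c,box):
    x0,y0,x1,y1=box;m=np.zeros(c["img"].shape[:2],np.uint8)
    m[y0:y1,x0:x1]=(c["img"][y0:y1,x0:x1].max(2)<40)*255
    k=max(cv2.findContours(m,0,1)[0],key=cv2.contourArea);return k,m
k,m=black(c,(345,160,400,215));(u,v),r=cv2.minEnclosingCircle(k);print("cap top",u,v,r,cv2.boundingRect(k))
P=onplane(c,u,v,.122);print("at z .122",P,"diam",2*r*(c["position"][2]-.122)/c["fx"], "at .106",onplane(c,u,v,.106))
k,m2=black(s,(185,105,235,150));x,y,w,h=cv2.boundingRect(k);print("scene cap box",x,y,w,h,"centre",onplane(s,x+w/2,y+h/2,.106))
# dish
g=cv2.cvtColor(im,6)
H=cv2.HoughCircles(cv2.medianBlur(g[220:330,195:310],3),cv2.HOUGH_GRADIENT,1,30,param1=80,param2=15,minRadius=33,maxRadius=42)
print(H)
if H is not None:
    for a in H[0][:3]: print("dish",onplane(c,a[0]+195,a[1]+220,.01),"d",2*a[2]*1.028/c["fx"])
big=np.hstack([cv2.resize(im[150:260,330:420],None,fx=5,fy=5,interpolation=2)[:550,:400],cv2.resize(s["img"][105:195,175:275],(400,550-0),interpolation=2)])
big=np.hstack([cv2.resize(im[155:255,340:410],(385,550),interpolation=2),cv2.resize(s["img"][100:200,182:252],(385,550),interpolation=2)])
cv2.imwrite("pics/crop1.png",big)
E
```

```text
cap top 372.16461181640625 187.91845703125 15.972475051879883 (357, 173, 31, 31)
at z .122 [ 0.61099802 -0.17608158  0.122     ] diam 0.05777880823149703 at .106 [ 0.61436677 -0.17901082  0.106     ]
scene cap box 194 113 32 32 centre [ 0.61426241 -0.17992561  0.106     ]
[[[59.5 55.5 35.8]]]
dish [0.44946983 0.0409406  0.01      ] d 0.1452687
```

View pics/crop1.png

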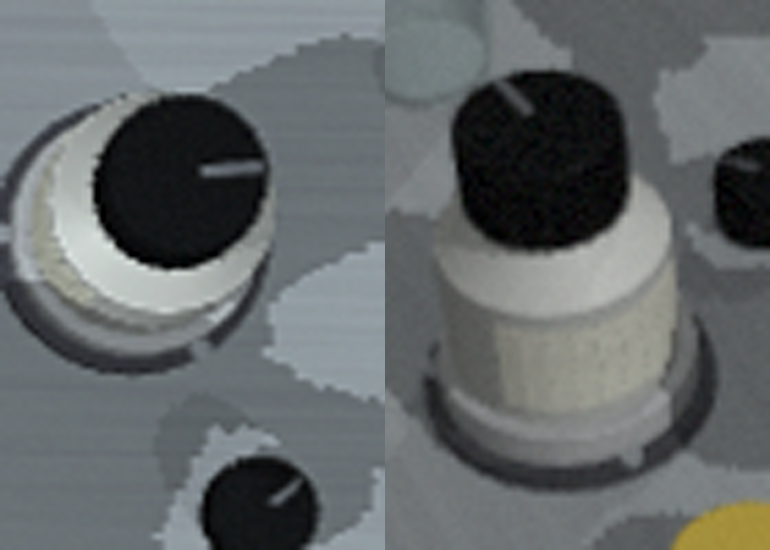

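The enlarged crop confirms the choice: the large black ribbed cap with the grey bar on the white jar. The top view puts it at (0.611,-0.176) at z 0.122. The scene view puts it at (0.614,-0.180), and the 58 mm diameter matches. The small black cap beside it is the decoy. I'll hover above the cap with the wrist turned so that a single grip can cover 130° or more.

Call:
play_rows(gripper=[100,100,100,100,100,100,100,100,100,100,100,100,100,100,100,100,100,100,100,100], xyz=[[0,0,-0.04],[0,0,-0.064],[-0.636,-0.528,-0.064],[-0.636,-0.528,-0.064],[-0.636,-0.528,-0.064],[-0.636,-0.528,-0.064],[-0.636,-0.528,-0.064],[-0.636,-0.528,-0.064],[-0.636,-0.528,-0.064],[-0.636,-0.528,-0.064],[-0.636,-0.528,-0.064],[-0.636,-0.528,-0.064],[-0.636,-0.528,-0.064],[-0.636,-0.528,-0.064],[-0.636,-0.528,-0.064],[-0.636,-0.528,-0.064],[-0.636,-0.528,-0.064],[-0.636,-0.528,-0.064],[-0.636,-0.528,-0.064],[-0.636,-0.528,-0.064]], yaw=[0,0,2.63,2.63,2.63,2.63,2.63,2.63,2.63,2.63,2.63,2.63,2.63,2.63,2.63,2.63,2.63,2.63,2.63,2.63], grip_force=50)

```text
time_s: 1.87
tool_pos: [0.5751, -0.1119, 0.2408]
eef_rot: [-0.0, 0.965, 0.262, -0.0]
force: [-0.2, 0.4, -0.3]
width: 0.0939
```

```bash
cat > go.py <<'E'
from h import *
def go(x,y,z,yang=None):
    s=monitor.sense();r=rot(s["eef_rot"]);d=r.inv().apply(np.array([x,y,z])-s["tool_pos"])
    Y=r.apply([0,1,0]);a=np.degrees(np.arctan2(Y[1],Y[0]))
    print("t",s["time_s"],"pos",s["tool_pos"],"yang",a,"q",np.degrees(s["qpos"]).round(1),"w",s["width"],"F",s["force"].round(1))
    print("shift",d.round(4),"yaw",None if yang is None else np.radians(a-yang).round(3))
E
python3 -c "
from go import *
go(.612,-.177,.20,-81)"
```

```text
t 1.8667 pos [ 0.57508375 -0.11191672  0.240781  ] yang -59.569794380840165 q [-17.8  15.2  78.2   0.   86.7  41.7] w 0.09393146055513266 F [-0.2  0.4 -0.3]
shift [-0.0011  0.0748  0.0408] yaw 0.374
```

Call:
play_rows(gripper=[100,100,100,100,100], xyz=[[0,0.04,0],[0,0.075,0.02],[0,0.075,0.04],[0,0.075,0.04],[0,0.075,0.04]], yaw=[0.12,0.24,0.36,0.37,0.37])

```text
time_s: 2.28
tool_pos: [0.6118, -0.1739, 0.1994]
eef_rot: [-0.001, 0.996, 0.085, -0.002]
force: [0.3, 0.2, 0.6]
width: 0.094
```

```bash
python3 -c "
from go import *
go(.612,-.177,.092,-81)
c=read_camera('wrist');cv2.imwrite('pics/w1.png',c['img']);print({k:v for k,v in c.items() if k!='img'})
a=att(c);p=np.array([.612,-.177,.122])-c['position'];q=a.inv().apply(p);th=np.arctan2(np.hypot(q[0],q[1]),-q[2]);n=q[:2]/np.hypot(*q[:2]);print('expect',c['cx']+c['fx']*th*n[0],c['cy']-c['fy']*th*n[1])
"
```

```text
t 2.2833 pos [ 0.61183598 -0.17391595  0.19943333] yang -80.27655258489503 q [-22.2  20.7  75.8   0.   83.8  58.1] w 0.09403973593506823 F [0.3 0.2 0.6]
shift [0.     0.0034 0.1074] yaw 0.013
{'fx': 325.19226210127806, 'fy': 325.19226210127806, 'cx': 276.9998828807578, 'cy': 208.8070840285817, 'position': array([ 0.68221032, -0.16097809,  0.40740414]), 'attitude': array([ 0.75877021, -0.09230404,  0.08046398, -0.63974469])}
expect 282.64013862280046 209.2412790448966
```

View pics/w1.png

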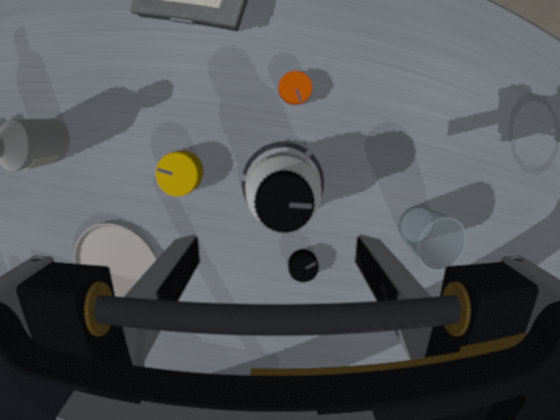

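The wrist view shows the cap at about (285,202), with the jaws either side. I predicted (283,209), so I'll measure it exactly.

```bash
python3 -c "
from go import *
c=read_camera('wrist')
m=np.zeros((420,560),np.uint8);m[160:240,245:325]=(c['img'][160:240,245:325].max(2)<40)*255
k=max(cv2.findContours(m,0,1)[0],key=cv2.contourArea);h=cv2.convexHull(k)
(u,v),r=cv2.minEnclosingCircle(k);print(u,v,r,cv2.fitEllipse(k));
P=np.array([onplane(c,*q[0],.122,True)[:2] for q in h],np.float32)
print(cv2.minEnclosingCircle(P),cv2.fitEllipse(P),onplane(c,u,v,.122,True),c['position'])
go(.612,-.177,.092,-81)
"
```

```text
283.5 201.5 30.207714080810547 ((284.14862060546875, 201.7877197265625), (56.71052169799805, 59.43709945678711), 178.03036499023438)
((0.6192696690559387, -0.17643380165100098), 0.028166476637125015) ((0.619093120098114, -0.17721444368362427), (0.05227777734398842, 0.055915653705596924), 103.09278106689453) [ 0.61983178 -0.17644213  0.122     ] [ 0.68233255 -0.16037736  0.40928119]
t 2.3833 pos [ 0.6130861  -0.17353087  0.20217407] yang -80.20508795221257 q [-22.1  20.5  75.7   0.   83.7  58.1] w 0.09397964514468156 F [ 0.3  0.1 -0.6]
shift [-0.0018  0.0032  0.1102] yaw 0.014
```

The black outline includes the cap's side wall. Treated as mid-height outlines, the three views agree: top (0.614,-0.179), scene (0.614,-0.180), wrist (0.616,-0.177). I'll use (0.6145,-0.1785).

```bash
python3 -c "
from go import *
go(.6145,-.1785,.092,-81)"
```

```text
t 2.3833 pos [ 0.6130861  -0.17353087  0.20217407] yang -80.20508795221257 q [-22.1  20.5  75.7   0.   83.7  58.1] w 0.09397964514468156 F [ 0.3  0.1 -0.6]
shift [0.0004 0.0051 0.1102] yaw 0.014
```

Call:
play_rows(gripper=[100,100,100,100,100,100,100,100,100], xyz=[[0,0.005,0],[0,0.005,0.02],[0,0.005,0.04],[0,0.005,0.06],[0,0.005,0.08],[0,0.005,0.095],[0,0.005,0.108],[0,0.005,0.108],[0,0.005,0.108]], yaw=[0,0,0,0,0,0,0,0,0])

```text
time_s: 3.13
tool_pos: [0.6141, -0.1788, 0.0939]
eef_rot: [0.0, 0.996, 0.085, 0.0]
force: [0.4, -0.2, -0.2]
width: 0.0942
```

```bash
python3 -c "
from go import *
go(.6145,-.1785,.092,-81)"
```

```text
t 3.1333 pos [ 0.61407702 -0.17884337  0.09391758] yang -80.29214735663557 q [-22.5  24.3  85.3   0.   70.4  57.8] w 0.094163319969842 F [ 0.4 -0.2 -0.2]
shift [ 0.0005 -0.0003  0.0019] yaw 0.012
```

Positioned. Now I close and watch the force.

Call:
play_rows(gripper=[70,60,40,20,20,20,20,20,20,20], xyz=[[0,0,0.001],[0,0,0.001],[0,0,0.001],[0,0,0.001],[0,0,0.001],[0,0,0.001],[0,0,0.001],[0,0,0.001],[0,0,0.001],[0,0,0.001]], yaw=[0,0,0,0,0,0,0,0,0,0], grip_force=50)

```text
time_s: 3.97
tool_pos: [0.614, -0.1799, 0.0922]
eef_rot: [0.001, 0.996, 0.084, 0.0]
force: [0.1, -1.4, 0.9]
width: 0.0524
```

```bash
python3 -c "
from go import *
go(.6145,-.1785,.092,-81);print(monitor.sense()['torque'])"
```

```text
t 3.9667 pos [ 0.61403374 -0.17989082  0.09221837] yang -80.38478715636934 q [-22.5  24.4  85.4  -0.   70.2  57.9] w 0.05241124285867901 F [ 0.1 -1.4  0.9]
shift [ 0.0007 -0.0013  0.0002] yaw 0.011
[-0.51236392  0.16057969 -0.01161128]
```

Call:
play_rows(gripper=[20,20,20,20,20,20,20,20,20,20,20,20], xyz=[[0,0,0],[0,0,0],[0,0,0],[0,0,0],[0,0,-0.0005],[0,0,-0.0005],[0,0,-0.0005],[0,0,-0.0005],[0,0,-0.001],[0,0,-0.001],[0,0,-0.001],[0,0,-0.001]], yaw=[-0.05,-0.12,-0.2,-0.28,-0.36,-0.44,-0.52,-0.6,-0.68,-0.76,-0.8,-0.8], grip_force=55)

```text
time_s: 4.97
tool_pos: [0.6138, -0.1782, 0.0934]
eef_rot: [-0.001, 0.885, 0.466, 0.0]
force: [-1.4, 1.6, 4.8]
width: 0.0188
```

```bash
python3 -c "
from go import *
go(.6145,-.1785,.092,50);print(monitor.sense()['torque'])
c=read_camera('wrist')['img'];s=read_camera('scene')['img']
cv2.imwrite('pics/t1.png',np.hstack([cv2.resize(c[140:300,200:360],(400,400),interpolation=2),cv2.resize(s[60:180,150:270],(400,400),interpolation=2)]))"
```

```text
t 4.9667 pos [ 0.61376632 -0.17821096  0.0934373 ] yang -34.51426209318557 q [-22.5  24.3  85.3   0.1  70.4  12. ] w 0.01875287754781789 F [-1.4  1.6  4.8]
shift [0.0002 0.0008 0.0014] yaw -1.475
[0.19379854 0.27536716 0.00516007]
```

View pics/t1.png

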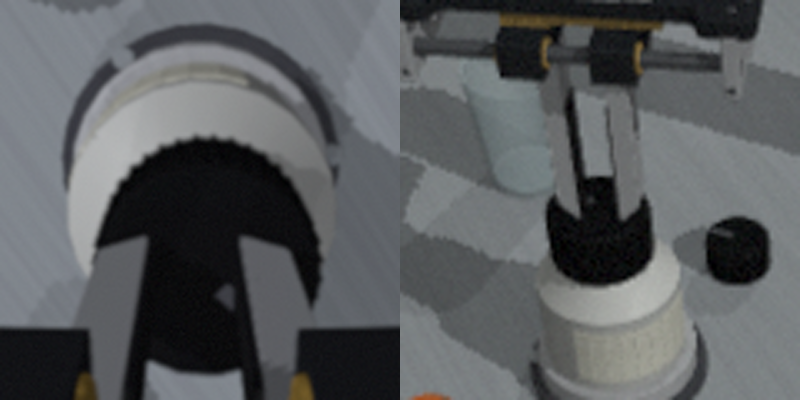

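The fingers closed to 19 mm, so they aren't around the cap. Both views show the tips over the top of the cap near its centre. I'll work out the true tip height from rays.

```bash
python3 -c "
from go import *
c=read_camera('wrist');s=read_camera('scene')
go(.6145,-.1785,.092,50)
for z in(.093,.122,.13): print(z,'wrist tipmid',onplane(c,277,236,z,True),'scene',onplane(s,209,125,z))
for u,v in((258,236),(296,236)): print(onplane(c,u,v,.122,True))
print('wrist cap ctr',onplane(c,283,242,.122,True),c['position'],c['attitude'])
"
```

```text
t 5.1667 pos [ 0.61376428 -0.17830316  0.09331807] yang -34.599842064238935 q [-22.5  24.3  85.3   0.1  70.4  12.1] w 0.01882615973821804 F [-1.4  0.9  5. ]
shift [0.0003 0.0007 0.0013] yaw -1.477
0.093 wrist tipmid [ 0.61439724 -0.17732467  0.093     ] scene [ 0.60617752 -0.20534304  0.093     ]
0.122 wrist tipmid [ 0.61997468 -0.16937467  0.122     ] scene [ 0.61763177 -0.17281482  0.122     ]
0.13 wrist tipmid [ 0.62151328 -0.16718157  0.13      ] scene [ 0.62079156 -0.16384152  0.13      ]
[ 0.61084714 -0.16310319  0.122     ]
[ 0.62907788 -0.17567557  0.122     ]
wrist cap ctr [ 0.62075636 -0.17442406  0.122     ] [ 0.65453661 -0.12011062  0.3017054 ] [ 0.94786827 -0.11369294  0.03671233 -0.29541813]
```

The width equals the commanded 20%, so the fingers closed on nothing. The rays suggest the tips are near z 0.122, while the reported TCP z is 0.093. I'll raise the tool and triangulate the shut fingertips against the reported pose.

Call:
play_rows(gripper=[20,20,20,20,20,20], xyz=[[0,0,-0.005],[0,0,-0.02],[0,0,-0.04],[0,0,-0.06],[0,0,-0.06],[0,0,-0.06]], yaw=[0,0,0,0,0,0])

```text
time_s: 5.67
tool_pos: [0.6145, -0.1799, 0.1534]
eef_rot: [0.001, 0.885, 0.465, 0.001]
force: [-0.1, -0.0, -0.0]
width: 0.019
```

```bash
python3 -c "
from go import *
go(.6145,-.1785,.092,50)
s=read_camera('scene');w=read_camera('wrist');t=monitor.sense()['tool_pos']
def proj(c,p):
    q=att(c).inv().apply(p-c['position']);return np.array([c['cx']+c['fx']*q[0]/-q[2],c['cy']-c['fy']*q[1]/-q[2]])
a=proj(s,t);print('scene TCP px',a,'TCP+30mm',proj(s,t+[0,0,.03]))
im=s['img'].copy();u0,v0=int(a[0])-55,int(a[1])-75
u0,v0=max(u0,0),max(v0,0)
cr=cv2.resize(im[v0:v0+120,u0:u0+110],None,fx=5,fy=5,interpolation=2);print(u0,v0)
cv2.circle(cr,tuple(int(5*(k+.5)) for k in a-[u0,v0]),5,(0,0,255),1)
cv2.imwrite('pics/t2.png',cr);cv2.imwrite('pics/t2w.png',w['img'])"
```

```text
t 5.6667 pos [ 0.61446809 -0.17985039  0.15344375] yang -34.57301607777019 q [-22.5  22.1  80.1  -0.   77.7  12.1] w 0.018992332035641858 F [-0.1 -0.  -0. ]
shift [ 0.0011 -0.0009  0.0614] yaw -1.476
scene TCP px [208.16825617 108.78282428] TCP+30mm [206.27698158  94.40299963]
153 33
```

View pics/t2.png

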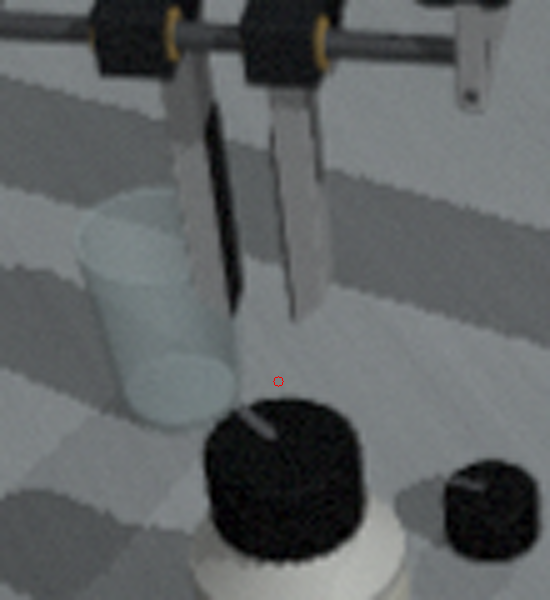

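The tips appear at crop (235,316) and (293,320), about 12 px (25–30 mm) above the projected TCP mark at (278,381). The cap's bar hasn't moved. I'll get the offset from the scene and wrist rays.

```bash
python3 -c "
from go import *
s=read_camera('scene');t=read_camera('top')
for z in(.153,.165,.17,.175,.18,.185): print(z,onplane(s,153+264/5,33+316/5,z))
cv2.imwrite('pics/t3.png',np.hstack([cv2.imread('pics/t2w.png')[110:310,180:380].repeat(2,0).repeat(2,1),cv2.resize(t['img'][130:260,310:440],(400,400),interpolation=2)]))
w=read_camera('wrist');print(w['position'],monitor.sense()['tool_pos'])
"
```

```text
0.153 [ 0.60288577 -0.2111978   0.153     ]
0.165 [ 0.60827767 -0.19597008  0.165     ]
0.17 [ 0.61052429 -0.1896252   0.17      ]
0.175 [ 0.61277092 -0.18328031  0.175     ]
0.18 [ 0.61501755 -0.17693543  0.18      ]
0.185 [ 0.61726417 -0.17059055  0.185     ]
[ 0.65414718 -0.12067026  0.35932691] [ 0.61296317 -0.17898032  0.15129218]
```

View pics/t3.png

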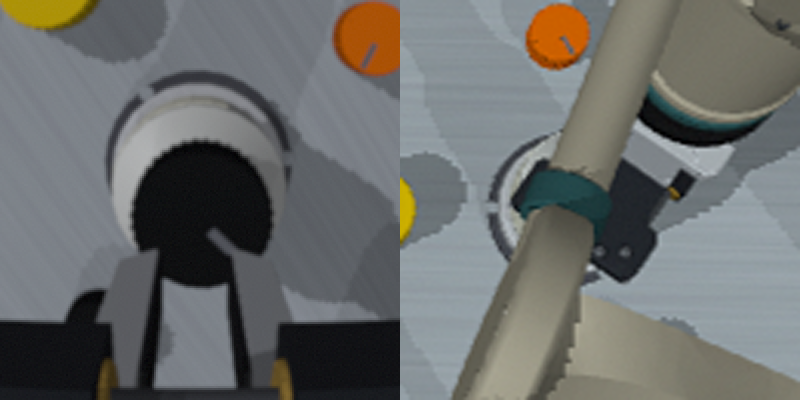

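The scene rays, the wrist pixel gap and the 5 N touch on the cap top all agree: the real fingertips sit about 27 mm above the reported TCP, and lateral position is fine. The cap hasn't moved. I'll re-open, turn back, and go 27 mm lower, to reported z ≈ 0.068 so the real tips are at about 0.096.

Call:
play_rows(gripper=[100,100,100,100,100,100,100,100,100,100,100,100,100,100,100,100,100,100], xyz=[[0,0,0],[0,0,0],[0,0,0],[0,0,0],[0,0,0],[0,0,0],[0,0,0],[0,0,0],[0,0,0],[0,0,0],[0,0,0],[0,0,0],[0,0,0],[0,0,0],[0,0,0],[0,0,0],[0,0,0],[0,0,0]], yaw=[0.1,0.2,0.3,0.4,0.5,0.6,0.7,0.8,0.8,0.8,0.8,0.8,0.8,0.8,0.8,0.8,0.8,0.8])

```text
time_s: 7.42
tool_pos: [0.6138, -0.1792, 0.153]
eef_rot: [-0.0, 0.996, 0.084, 0.0]
force: [-0.2, -0.5, -0.2]
width: 0.0938
```

```bash
python3 -c "
from go import *
go(.6145,-.1785,.0675,-81)"
```

```text
t 7.4167 pos [ 0.61382858 -0.17922631  0.15298144] yang -80.38063782136776 q [-22.5  22.1  80.1   0.   77.7  57.9] w 0.09384625241452174 F [-0.2 -0.5 -0.2]
shift [ 0.0008 -0.0006  0.0855] yaw 0.011
```

Call:
play_rows(gripper=[100,100,100,100,100,100,100,100,100], xyz=[[0,0,0.015],[0,0,0.03],[0,0,0.045],[0,0,0.055],[0,0,0.065],[0,0,0.075],[0,0,0.085],[0,0,0.085],[0,0,0.085]], yaw=[0,0,0,0,0,0,0,0,0])

```text
time_s: 8.17
tool_pos: [0.6136, -0.1791, 0.0674]
eef_rot: [-0.0, 0.996, 0.084, -0.0]
force: [-0.3, 0.1, 0.2]
width: 0.0938
```

Call:
play_rows(gripper=[50,50,50,50,50,50,50,50,50,50,50,50,50,50], xyz=[[0,0,0],[0,0,0],[0,0,0],[0,0,0],[0,0,0],[0,0,0],[0,0,0],[0,0,0],[0,0,0],[0,0,0],[0,0,0],[0,0,0],[0,0,0],[0,0,0]], yaw=[0,0,0,0,0,0,0,0,0,0,0,0,0,0], grip_force=50)

```text
time_s: 9.33
tool_pos: [0.6142, -0.1805, 0.0683]
eef_rot: [0.001, 0.996, 0.084, 0.0]
force: [1.0, -4.5, 1.4]
width: 0.0551
```

```bash
python3 -c "
from go import *
go(.6145,-.1785,.0675,-81);print(monitor.sense()['torque'])"
```

```text
t 9.3333 pos [ 0.61422856 -0.18050169  0.0682525 ] yang -80.3829094586514 q [-22.5  25.5  87.3  -0.1  67.2  57.9] w 0.05512608792914705 F [ 1.  -4.5  1.4]
shift [ 0.0006 -0.0019  0.0007] yaw 0.011
[-0.95166183  0.08818228 -0.04761686]
```

Gripped at 55 mm, which matches the cap. I'll turn it 115° first, in two calls, re-centring by 1.5 mm and rising slightly.

Call:
play_rows(gripper=[40,40,40,40,40,40,40,40,40,40,40,40,40,40,40,40], xyz=[[0,0.0015,0],[0,0.0015,0],[0,0.0015,0],[0,0.0015,0],[0,0.0015,0],[0,0.0015,-0.0003],[0,0.0015,-0.0003],[0,0.0015,-0.0005],[0,0.0015,-0.0005],[0,0.0015,-0.0005],[0,0.0015,-0.0007],[0,0.0015,-0.0007],[0,0.0015,-0.001],[0,0.0015,-0.001],[0,0.0015,-0.001],[0,0.0015,-0.001]], yaw=[0,0,-0.06,-0.14,-0.22,-0.3,-0.38,-0.46,-0.54,-0.62,-0.7,-0.78,-0.86,-0.94,-1.0,-1.0], grip_force=50)

```text
time_s: 10.67
tool_pos: [0.6148, -0.1806, 0.0693]
eef_rot: [0.0, 0.834, 0.552, 0.001]
force: [1.1, -2.4, 1.5]
width: 0.0553
```

```bash
python3 -c "
from go import *
go(.6145,-.1785,.0675,50);print(monitor.sense()['torque'])
c=read_camera('wrist')['img'];s=read_camera('scene')['img']
cv2.imwrite('pics/t4.png',np.hstack([cv2.resize(c[170:330,200:360],(400,400),interpolation=2),cv2.resize(s[70:170,160:260],(400,400),interpolation=2)]))"
```

```text
t 10.6667 pos [ 0.61481667 -0.1805534   0.06933805] yang -23.033440845852258 q [-22.6  25.5  87.1   0.   67.4   0.4] w 0.055340000192569884 F [ 1.1 -2.4  1.5]
shift [ 0.0018 -0.0011  0.0018] yaw -1.275
[-0.47962697 -0.12196682  0.11061712]
```

View pics/t4.png

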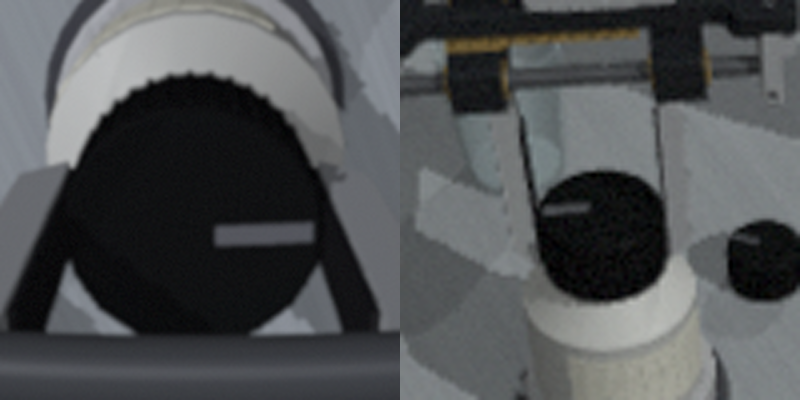

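The wrist view shows the bar still lying along the jaw direction, and in the scene view it has rotated. The cap is turning without slip, 57° so far. I'll continue to about 131°.

Call:
play_rows(gripper=[40,40,40,40,40,40,40,40,40,40,40,40,40,40,40,40,40,40,40], xyz=[[0,0,0],[0,0,0],[0,0,0],[0,0,0],[0,0,0],[0,0,-0.0003],[0,0,-0.0003],[0,0,-0.0005],[0,0,-0.0005],[0,0,-0.0005],[0,0,-0.0007],[0,0,-0.0007],[0,0,-0.001],[0,0,-0.001],[0,0,-0.001],[0,0,-0.001],[0,0,-0.001],[0,0,-0.001],[0,0,-0.001]], yaw=[-0.06,-0.14,-0.22,-0.3,-0.38,-0.46,-0.54,-0.62,-0.7,-0.78,-0.86,-0.94,-1.02,-1.1,-1.18,-1.24,-1.29,-1.29,-1.29])

```text
time_s: 12.35
tool_pos: [0.6165, -0.1808, 0.0711]
eef_rot: [0.002, 0.336, 0.942, 0.001]
force: [5.8, -1.5, 5.0]
width: 0.0552
```

```bash
python3 -c "
from go import *
go(.4495,.041,.2);print(monitor.sense()['torque'])"
```

```text
t 12.35 pos [ 0.6164718  -0.18076871  0.07107958] yang 50.699893418757924 q [-22.6  25.4  86.9   0.1  67.4 -73.3] w 0.05520172877395669 F [ 5.8 -1.5  5. ]
shift [ 0.2691  0.0662 -0.1298] yaw None
[-0.27371142 -0.94274638  0.10361795]
```

131° done. Now a slow first lift, watching the force.

Call:
play_rows(gripper=[40,40,40,40,40], xyz=[[0,0,-0.003],[0,0,-0.006],[0,0,-0.009],[0,0,-0.012],[0,0,-0.012]], yaw=[0,0,0,0,0], grip_force=45)

```text
time_s: 12.77
tool_pos: [0.6124, -0.1796, 0.0813]
eef_rot: [-0.002, 0.336, 0.942, 0.0]
force: [-0.4, -0.1, -1.3]
width: 0.0547
```

Free, and only the cap's weight remains. Lift clear, then cross to the dish.

Call:
play_rows(gripper=[40,40,40,40,40,40], xyz=[[0,0,-0.02],[0,0,-0.04],[0,0,-0.06],[0,0,-0.08],[0,0,-0.08],[0,0,-0.08]], yaw=[0,0,0,0,0,0])

```text
time_s: 13.27
tool_pos: [0.6134, -0.1804, 0.162]
eef_rot: [-0.0, 0.335, 0.942, 0.0]
force: [0.9, 0.4, -1.5]
width: 0.0551
```

```bash
python3 -c "
from go import *
go(.4495,.041,.1)
c=read_camera('top')
g=cv2.cvtColor(c['img'],6);H=cv2.HoughCircles(cv2.medianBlur(g[220:330,195:310],3),cv2.HOUGH_GRADIENT,1,30,param1=80,param2=15,minRadius=33,maxRadius=42);print(H)
cv2.imwrite('pics/l1.png',np.hstack([cv2.resize(c['img'],(440,330)),cv2.resize(read_camera('scene')['img'][40:170,150:280],(330,330))]))"
```

```text
t 13.2667 pos [ 0.61336121 -0.1803841   0.16200747] yang 50.79724599611473 q [-22.6  21.8  79.3   0.   78.9 -73.4] w 0.055126278975531975 F [ 0.9  0.4 -1.5]
shift [0.2669 0.068  0.0622] yaw None
[[[61.5 57.5 34.7]]]
```

View pics/l1.png

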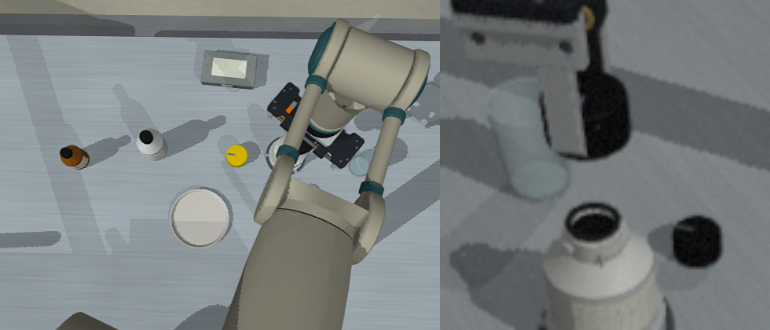

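The cap is off and held upright, and the jar neck is open. The dish centre reads the same to within about 4 mm. Now I cross to the dish.

Call:
play_rows(gripper=[40,40,40,40,40,40,40,40,40,40,40,40,40,40], xyz=[[0.02,0.005,0],[0.045,0.011,0],[0.07,0.018,0],[0.095,0.024,0],[0.12,0.03,0],[0.145,0.037,0],[0.17,0.043,0],[0.195,0.05,0],[0.22,0.056,0],[0.245,0.062,0],[0.266,0.068,0],[0.266,0.068,0.02],[0.266,0.068,0.04],[0.266,0.068,0.04]], yaw=[0,0,0,0,0,0,0,0,0,0,0,0,0,0])

```text
time_s: 14.53
tool_pos: [0.446, 0.0407, 0.1177]
eef_rot: [-0.005, 0.335, 0.942, -0.001]
force: [-0.2, -0.3, -0.4]
width: 0.0552
```

```bash
python3 -c "
from go import *
go(.449,.04,-.012)
c=read_camera('scene')
cv2.imwrite('pics/p1.png',c['img'])"
```

```text
t 14.5333 pos [0.44595305 0.04072678 0.11768925] yang 50.8679488918389 q [ -3.7   7.8 105.9  -0.   66.9 -54.6] w 0.05523482735268007 F [-0.2 -0.3 -0.4]
shift [-0.0039  0.0021  0.1297] yaw None
```

View pics/p1.png

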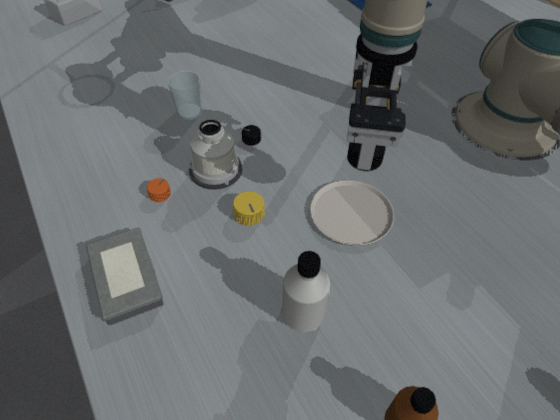

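The cap is held above the dish at (366,155), with the dish centre at (351,212). Lower it.

Call:
play_rows(gripper=[40,40,40,40,40,40,40,40,40,40,40,40], xyz=[[0,0,0.02],[0,0,0.04],[0,0,0.06],[0,0,0.08],[0,0,0.1],[0,0,0.11],[0,0,0.118],[0,0,0.124],[0,0,0.128],[0,0,0.13],[0,0,0.13],[0,0,0.13]], yaw=[0,0,0,0,0,0,0,0,0,0,0,0])

```text
time_s: 15.58
tool_pos: [0.4514, 0.04, -0.0076]
eef_rot: [0.0, 0.335, 0.942, 0.0]
force: [0.5, -0.3, 0.3]
width: 0.0552
```

```bash
python3 -c "
from go import *
go(.449,.04,-.018)
c=read_camera('scene')
cv2.imwrite('pics/p2.png',cv2.resize(c['img'][110:260,290:420],None,fx=4,fy=4,interpolation=2))"
```

```text
t 15.5833 pos [ 0.45135626  0.04000083 -0.00759714] yang 50.82010619716733 q [ -3.8  16.4 116.2   0.   47.3 -54.6] w 0.05524923185840173 F [ 0.5 -0.3  0.3]
shift [ 0.0018 -0.0015  0.0104] yaw None
```

View pics/p2.png

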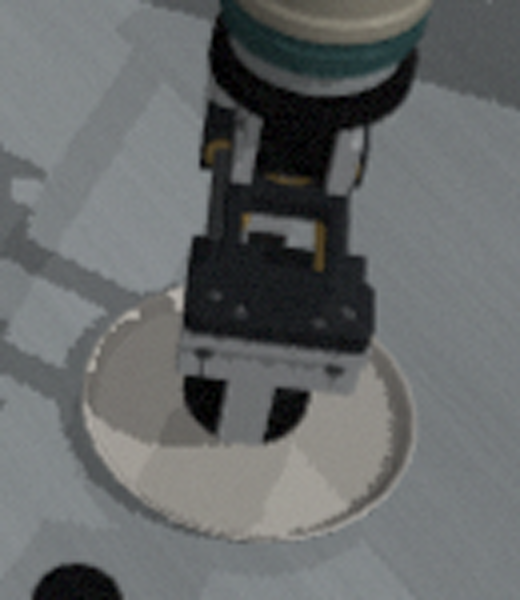

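The cap is just above the dish floor, central, with no contact yet. I'll lower in 2 mm steps to contact.

Call:
play_rows(gripper=[40,40,40,40,40,40], xyz=[[0,0,0.003],[0,0,0.006],[0,0,0.008],[0,0,0.009],[0,0,0.009],[0,0,0.009]], yaw=[0,0,0,0,0,0])

```text
time_s: 16.13
tool_pos: [0.4507, 0.0401, -0.0172]
eef_rot: [-0.0, 0.335, 0.942, 0.0]
force: [0.4, 0.0, 0.1]
width: 0.0553
```

Call:
play_rows(gripper=[40,40,40,40,40], xyz=[[0,0,0.001],[0,0,0.002],[0,0,0.003],[0,0,0.003],[0,0,0.003]], yaw=[0,0,0,0,0])

```text
time_s: 16.55
tool_pos: [0.4511, 0.04, -0.0189]
eef_rot: [0.0, 0.335, 0.942, 0.0]
force: [-2.5, 0.0, 9.9]
width: 0.055
```

Contact at 10 N, so the cap is on the floor. Ease off, open, then go up.

Call:
play_rows(gripper=[40,65,75,85,85,85,85,85,85,85], xyz=[[0,0,-0.001],[0,0,-0.001],[0,0,-0.001],[0,0,-0.001],[0,0,-0.001],[0,0,-0.001],[0,0,-0.001],[0,0,-0.001],[0,0,-0.001],[0,0,-0.001]], yaw=[0,0,0,0,0,0,0,0,0,0])

```text
time_s: 17.38
tool_pos: [0.4508, 0.0401, -0.0191]
eef_rot: [-0.0, 0.335, 0.942, 0.0]
force: [-0.5, -0.9, -0.4]
width: 0.0801
```

Call:
play_rows(gripper=[85,85,85,85,85,85,85,85,85,85,85], xyz=[[0,0,-0.01],[0,0,-0.02],[0,0,-0.04],[0,0,-0.06],[0,0,-0.09],[0,0,-0.12],[0,0,-0.15],[0,0,-0.18],[0,0,-0.2],[0,0,-0.2],[0,0,-0.2]], yaw=[0,0,0,0,0,0,0,0,0,0,0])

```text
time_s: 18.3
tool_pos: [0.4514, 0.04, 0.1817]
eef_rot: [0.001, 0.335, 0.942, 0.0]
force: [-0.5, 0.4, -0.3]
width: 0.0801
```

```bash
python3 -c "
from go import *
go(.449,.04,.2)
c=read_camera('scene');w=read_camera('wrist')
m=np.zeros((420,560),np.uint8);m[180:250,310:395]=(c['img'][180:250,310:395].max(2)<40)*255
k=max(cv2.findContours(m,0,1)[0],key=cv2.contourArea);x,y,a,b=cv2.boundingRect(k);print('cap',x,y,a,b,onplane(c,x+a/2,y+b/2,.019))
cv2.imwrite('pics/f.png',c['img'][:,:])"
```

```text
t 18.3 pos [0.45140244 0.03997757 0.18174555] yang 50.82110432364199 q [ -3.8   4.9  99.5   0.   75.4 -54.6] w 0.08009722947228347 F [-0.5  0.4 -0.3]
shift [ 0.0018 -0.0015 -0.0183] yaw None
cap 335 191 33 33 [0.44700808 0.04114515 0.019     ]
```

View pics/f.png

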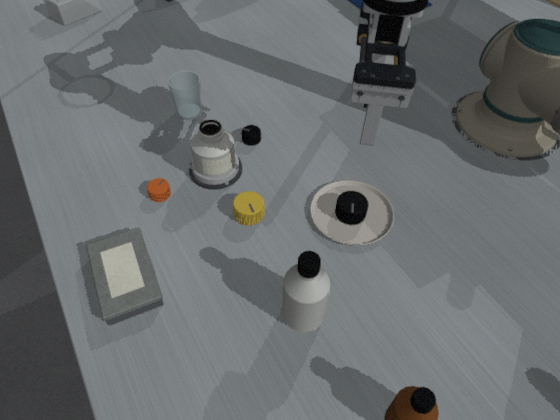

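The cap sits upright in the dish at (351,207) with its bar on top. That gives (0.447,0.041), within about 3 mm of the centre. The bottle at (305,290) hasn't moved, and the gripper is clear.

```bash
python3 -c "
from bench import bot
print(bot.finish_job())"
```

```text
the job is handed in; nothing more can be done
None
```

The jar is open: its cap lies flat and right way up in the dish, released, and the job is handed in. No verdict came back. The cap was turned about 131° anticlockwise in one grip, lifted off, and lowered into the dish until it touched (10 N).

**Last checks:**
- **Cap:** measured at (0.447, 0.041), about 3 mm from the dish centre.
- **Bottle:** looks upright in its original place in the last picture; I did not measure its position.
- **Gripper:** about 0.2 m above the dish and touching nothing. The clock read about 18 s of the 51 s allowed.

**What disagreed:**
- **Fingertip height:** the real fingertips were about 27 mm higher than the reported TCP. The first grip therefore closed above the cap and brushed its top with about 5 N, without turning it. I worked out the offset from the camera views and that contact, then gripped 27 mm lower. The second grip held at 55 mm.
- **Dish centre:** two camera measurements differed by about 4 mm, which is well inside the 45 mm allowed.

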